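# Seat the keyed cover of a canister

## Task

The round aluminium cover of the dark drying canister sits raised on its seal. With your fingertips push it round by one of its ribs until the notch in its rim stands over the pin of the canister, then press it down until it is fully home. Only push and press, gently: do not pinch or lift the cover, leave the other things where they are, and let go at the end.

Things in the scene. Friction and masses are not known exactly. Their poses are not given: they have to be found in the camera images.
- canister: round dark metal pot fixed to the worktop, foot 140 mm across and 6 mm high, wall 104 mm across with its rim 52 mm above the foot's underside. Origin: centre of the underside, z up. On its -x side an ear (30 mm wide, 79 mm out from the axis, 45 mm high) carries the locating pin. The canister may stand at any of a wide range of yaws.
- pin_tip (a point): top of the upright round-nosed steel pin, 15 mm across, on the ear, 60 mm from the canister's axis and 61 mm above the worktop, 1 mm below the underside of the raised cover. Half of the pin shows beyond the cover's edge.
- hub_top (a point): centre of the flat top of the cover's hub (34 mm across), on the canister's axis: 88 mm above the worktop with the cover raised, 78 mm when seated; a good place to press. Hub and ribs stand 14 mm above the disc's top face, which is 74 mm above the worktop when raised.
- notch (a point): the only notch in the cover's rim: open outward, through the full thickness, 21 mm wide and 10 mm deep. The point lies in the notch, mid-thickness, 60 mm from the axis; it turns with the cover. The notch admits the pin within about 3 mm to either side.
- cover_slide (a joint): how far the cover is pressed down, m: 0 raised as found, +0.010 fully home on the rim, negative if lifted. Its seal needs about 3 to 6 N to slide and holds it where it is left; the pin blocks it after 1 to 3 mm unless it meets the notch.
- cover: aluminium disc 120 mm across, 12 mm thick; origin on the axis at its underside, z up, notch towards its -x. Three radial ribs, 9 mm wide, run from the hub to 56 mm from the axis, at 60, 180 and 300 degrees from the notch. It turns either way, no end stops, against friction (about 3 N pushed at 40 mm from the axis) and stays where left.
- gear: loose spur gear, 41 mm across, 14 mm high, lying flat near the canister; origin at the centre of its underside; not to be moved
- cutter: loose slim green cutter knife, 158 mm long (along its y), 17 mm wide, 12 mm high, lying near the canister; origin at the centre of its underside; not to be moved
- cap: loose black ribbed cap, 42 mm across, 14 mm high, near the canister; origin at the centre of its underside; not to be moved
- jar: loose small jar with a black lid, 45 mm across, 43 mm high, to the right; origin at the centre of its underside; not to be moved
- stick: loose upright glue stick, 27 mm across, 93 mm high, to the left; origin at the centre of its underside; not to be moved

How it is judged:
By the outcome, as a careful person would: the job done as asked, in the order asked, and still so for the second after the job is handed in, with the robot touching nothing.
It also fails if it takes over 48 s, if anything falls off the work surface, if the arm or the gripper's body presses on something with over 40 N, if the wrist force passes 120 N, or if a joint passes its speed limit or range.

## Robot

A 6-joint arm with a two-finger parallel gripper is mounted at the origin on a cart in front of the work surface, level with it; the furniture and walls round the work are solid. World frame = base frame: x ahead of the robot, y to its left, z up, the work surface at z = 0. Lengths are in m, angles in rad, forces in N, time in s.
With the tool pointing down it reaches from about 0.375 to 0.975 m from the base axis. Payload 3.8 kg.
Tool frame: the origin (TCP) lies midway between the tips of the shut fingers; the grasp point (between the pads) lies 19 mm behind it (manip.hold_point_z is the distance from the TCP to the grasp point, in m); z points along the fingers, y is the line along which they close (so a half turn about z gives the same grasp; the last joint's range is limited). The gripper opens to 85 mm and grips with 20 to 120 N. Pads are 22 mm wide; open, the fingers measure 114 mm over their backs; the gripper's body (76 mm by 85 mm) begins 54 mm behind the grasp point. The pads swing forward as they close: fully open they stand 13 mm farther back than shut.
Start: joints at [-1.314, 0.264, 1.604, -0, 1.274, -0.037], TCP at [0.195, -0.646, 0.231] pointing down, gripper open.
Joint ranges: [-2.63, 2.63], [-0.94, 2.18], [0.31, 2.57], [-1.31, 4.45], [0, 2.66], [-2.55, 2.55]. Speed limits (rad/s): [2.57, 2.57, 3.14, 3.14, 3.14, 3.14].

## Interface

Orientations are given as [roll, pitch, yaw] about the fixed x, y, z axes, in that order (R = Rz(yaw) Ry(pitch) Rx(roll)).
In Python, from rig import manip gives the robot as it stands.
- The arm moves only by the tool jog_arm, never from a script. Its argument "steps" is a list of rows, each a list of 3 entries, a list of its own where there are three numbers: the shift along the tool's x, y, z in cm, then the turn, a rotation vector about the tool's x, y, z in degrees, then the opening, from -1 (shut) to 1 (fully open), so that 0 is half open. In form: [[[tx, ty, tz], [wx, wy, wz], grip], ...]. A call has exactly 10 rows; each row is the pose to reach, as a shift and turn from the pose commanded when the call began, along the tool's axes at that moment; what a row does not reach only later rows make up. A row lasts 1/12 s, in which the tool goes at most 41.7 mm and 7.16 degrees, less where a joint would pass 70% of its speed; a pose out of reach is approached as far as the arm can. A call with a gripper value outside its range is refused whole. The fingers move at their own pace and stop on an object; the grip force is fixed at half the most. Time passes only in rows, so rows that repeat a pose let the fingers close, or fill a call up. It gives the time, the measured TCP pose, the force, the opening and the grip force at its end, in the units of the state.
- manip.get_obs(): the state, without advancing time (a new reading comes with each control period).
- manip.camera(name): name is "scene" or "top" or "wrist"; returns a dict with "frame" (400x640x3 uint8, red, green, blue), "fx", "fy", "cx", "cy" (pixels), "distortion" ([k1, k2, p1, p2, k3] as OpenCV has them; the pictures are not rectified), "T" (4x4, takes a point from camera to world coordinates). Camera axes: x right, y down, z forward; pixel columns grow to the right and rows downward; lengths in m; the calibration is good to about 2 mm. A picture is of the moment at which its call begins. There is no depth.
- manip.finish_job(): hands the job in; it is judged then, once.
Trained networks look in a picture, given as the dict that the camera call returned (one of the last four; its "shot" number tells which), for a name from the list of things; names that differ only in an ending like _2 or _b are one class to them, and where a whole thing is asked for, a point or a joint stands for the part that bears it (a point fixed in the world has none). Each returns a list of dicts, best first, with "confidence" (0 to 1); they miss things now and then, are a little off and sometimes report something else, mostly with a low value. They report only what shows in the picture. A call takes as long as a camera call.
- manip.find_in(picture, query): "position" ([column, row] as shares, 0 to 1, of the picture: columns of its width, rows of its height, amid what is visible of it).
- manip.regions_of(picture, query): "region" (400x640 bool, what is visible of it) and "position" ([column, row] as shares, 0 to 1, of the picture: columns of its width, rows of its height, amid what is visible of it).
- manip.tip_of(picture, query): "position" ([column, row] as shares, 0 to 1, of the picture: columns of its width, rows of its height: a listed point, or the origin of a listed thing).
The state is a dict: "clock": time; "joints": joint angles; "joint_vel": joint speeds; "tau": joint torques, N m; "eef_pos": TCP position; "orientation": TCP orientation; "contact_force": force on the tool from outside, world axes, zero at the start; "torque": the same for the moment, N m; "width": opening from 0.0 (shut) to 1.0 (fully open); "finger_force": force on a finger pad.
Only numpy, scipy, OpenCV 4.12 (cv2) and the standard library are available. Lean on these libraries where they do the work, as an engineer would, in place of code of your own. Each camera call takes 0.05 s, during which the arm holds its last target. There are 200 camera calls.

## Working session

There is one attempt and no reset: what is moved stays moved. The work goes in short steps, Python scripts to look and compute and a tool call to move; the robot and the scene stay as the last step left them, time stands still between calls to the robot, and variables do not carry over. Pictures are saved under pics/ and viewed, at most 10 in all, crops included, and the job is handed in when it is done.

Besides the shell and the picture viewer there is one more tool, called after ">>>" as name([rows], argument=value, ...), one row to a line, values as JSON. jog_arm: Moves the arm, as the interface text tells. Its arguments: {"type":"object","properties":{"steps":{"type":"array","items":{"type":"array"}}},"required":["steps"]}

```bash
mkdir -p pics; cat > h.py <<'E'
import numpy as np, cv2
from rig import manip
def ray(c,pos):
    u=np.array([[pos[0]*640,pos[1]*400]],np.float64)
    K=np.array([[c['fx'],0,c['cx']],[0,c['fy'],c['cy']],[0,0,1]])
    n=cv2.undistortPoints(u.reshape(1,1,2),K,np.array(c['distortion'],float))[0,0]
    T=np.array(c['T']); return T[:3,3],T[:3,:3]@np.array([n[0],n[1],1])
def at_z(c,pos,z):
    o,d=ray(c,pos); return o+d*(z-o[2])/d[2]
def save(c,n): cv2.imwrite('pics/'+n+'.png',c['frame'][:,:,::-1])
E
python3 - <<'E'
from h import *
for n in ['top','scene']:
    c=manip.camera(n); save(c,n+'1')
    for q,z in [('hub_top',.088),('pin_tip',.061),('notch',.068),('gear',0),('cutter',0),('cap',0),('jar',0),('stick',0),('canister',0)]:
        r=manip.tip_of(c,q)
        for k in r[:2]: print(n,q,round(k['confidence'],2),np.round(np.array(k['position'])*[640,400],1),at_z(c,k['position'],z).round(4))
o=manip.get_obs();print(o['clock'],o['eef_pos'],o['orientation'])
E
```

```text
top hub_top 0.66 [298.3 225.9] [0.4794 0.0266 0.088 ]
top pin_tip 0.55 [308.3 248.5] [0.4224 0.     0.061 ]
top notch 0.79 [320.9 235.4] [ 0.4566 -0.0336  0.068 ]
top gear 0.65 [269.8 258.3] [0.4004 0.1066 0.    ]
top cutter 0.51 [337.1 212.2] [ 0.5312 -0.0835  0.    ]
top cap 0.74 [337.6 213.2] [ 0.5283 -0.0849  0.    ]
top cap 0.6 [283.9 195.4] [0.5801 0.069  0.    ]
top jar 0.76 [432.6 216.3] [ 0.5193 -0.3589  0.    ]
top stick 0.72 [196.1 216.1] [0.5196 0.3175 0.    ]
top canister 0.8 [303.5 227.9] [0.486  0.0126 0.    ]
scene hub_top 0.77 [332.  209.3] [0.4741 0.0145 0.088 ]
scene pin_tip 0.73 [347.9 221.1] [ 0.4371 -0.0153  0.061 ]
scene pin_tip 0.21 [331.3 215.8] [0.4841 0.0116 0.061 ]
scene notch 0.96 [353.  215.1] [ 0.4483 -0.0379  0.068 ]
scene gear 0.5 [315.4 260.9] [0.3886 0.1101 0.    ]
scene cutter 0.51 [353.3 220.1] [ 0.5212 -0.082   0.    ]
scene cap 0.64 [300.2 222. ] [0.5872 0.0628 0.    ]
scene jar 0.61 [426.2 199.8] [ 0.5184 -0.3519  0.    ]
scene stick 0.62 [231.7 253.3] [0.5271 0.2965 0.    ]
scene canister 0.93 [329.2 233.7] [0.489  0.0163 0.    ]
1.0 [ 0.19544596 -0.64608763  0.23129218] [3.14158853e+00 1.47080921e-05 2.93743006e-01]
```

```bash
python3 - <<'E'
import cv2
a=cv2.imread('pics/top1.png')[160:290,220:380]; b=cv2.imread('pics/scene1.png')[160:290,240:400]
cv2.imwrite('pics/c1.png',cv2.resize(cv2.hconcat([a,b]),None,fx=2.5,fy=2.5,interpolation=2))
E
```

```text
(no output)
```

View pics/c1.png

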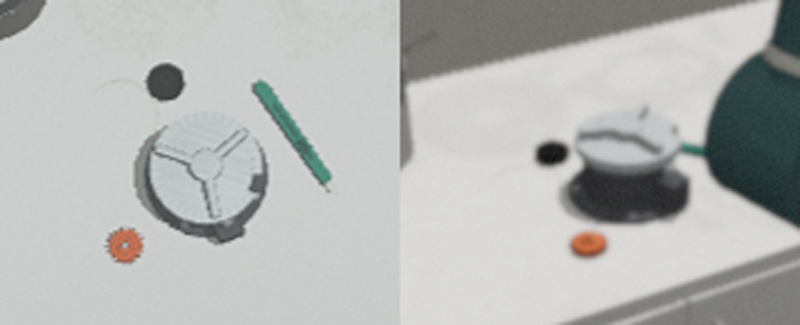

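>>> jog_arm([
  [[4,-4,0],[0,0,-6],-1],
  [[8,-9,0],[0,0,-12],-1],
  [[12,-13,0],[0,0,-18],-1],
  [[15,-17,0],[0,0,-24],-1],
  [[18,-20,0],[0,0,-30],-1],
  [[21,-24,0],[0,0,-36],-1],
  [[24,-28,0],[0,0,-42],-1],
  [[27,-32,0],[0,0,-48],-1],
  [[30,-36,0],[0,0,-53],-1],
  [[32,-38,0],[0,0,-53],-1],
])

```text
clock: 1.83
eef_pos: [0.3612, -0.2622, 0.2316]
orientation: [3.141, 0.0, 1.222]
contact_force: [1.4, 0.3, -0.9]
width: -0.001
finger_force: 0.0
```

>>> jog_arm([
  [[4,0,0],[0,0,0],-1],
  [[8,0.5,0],[0,0,0],-1],
  [[12,0.6,0],[0,0,0],-1],
  [[15,1,0],[0,0,0],-1],
  [[18,1.2,0],[0,0,0],-1],
  [[20,1.2,0],[0,0,0],-1],
  [[22,1.2,0],[0,0,0],-1],
  [[22.2,1.2,0],[0,0,0],-1],
  [[22.2,1.2,0],[0,0,0],-1],
  [[22.2,1.2,0],[0,0,0],-1],
])

```text
clock: 2.67
eef_pos: [0.4487, -0.0602, 0.2313]
orientation: [3.142, 0.001, 1.219]
contact_force: [-0.2, -0.1, -0.4]
width: 0.002
finger_force: 0.0
```

```bash
cat > m.py <<'E'
from h import *
import sys
c=manip.camera('wrist'); save(c,sys.argv[1])
P={}
for q,z in [('hub_top',float(sys.argv[2])),('pin_tip',.061),('notch',float(sys.argv[2])-.02)]:
    for k in manip.tip_of(c,q)[:2]:
        p=at_z(c,k['position'],z); P.setdefault(q,p)
        print(q,round(k['confidence'],2),np.round(np.array(k['position'])*[640,400],1),p.round(4))
h=P.get('hub_top')
for q in P:
    if q!='hub_top': d=P[q]-h; print(q,'r',np.hypot(*d[:2]).round(4),'ang',np.degrees(np.arctan2(d[1],d[0])).round(1))
o=manip.get_obs();print(o['clock'],o['eef_pos'],o['orientation'],o['contact_force'])
E
python3 m.py w1 .088
```

```text
hub_top 0.97 [322.   87.2] [0.4803 0.0184 0.088 ]
hub_top 0.71 [443.  346.8] [ 0.5125 -0.2715  0.088 ]
pin_tip 0.83 [269.3 133.1] [ 0.4209 -0.0024  0.061 ]
pin_tip 0.49 [320.6  87.2] [0.4796 0.0194 0.061 ]
notch 0.55 [325.6 159.2] [ 0.462  -0.0423  0.068 ]
pin_tip r 0.0629 ang -160.7
notch r 0.0634 ang -106.8
2.8667 [ 0.44858842 -0.06077682  0.23131271] [3.14148247e+00 2.29884501e-04 1.21722137e+00] [0.85474176 0.42118691 0.30900196]
```

View pics/w1.png

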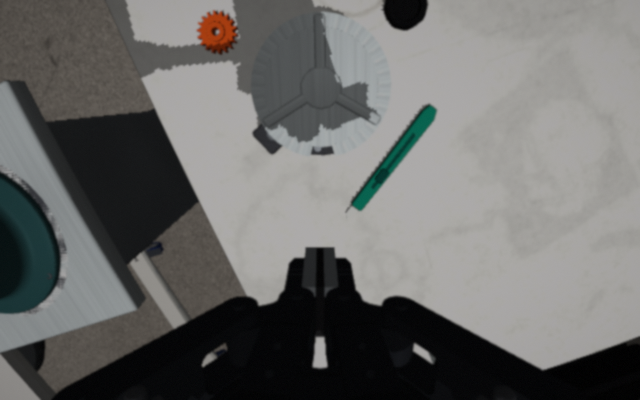

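>>> jog_arm([
  [[3,-0.6,0],[0,0,0],-1],
  [[6,-1.2,0],[0,0,0],-1],
  [[9,-1.8,1],[0,0,0],-1],
  [[12,-2.4,3],[0,0,0],-1],
  [[12,-2.4,6],[0,0,0],-1],
  [[12,-2.4,9],[0,0,0],-1],
  [[12,-2.4,11],[0,0,0],-1],
  [[12,-2.4,12],[0,0,0],-1],
  [[12,-2.4,12],[0,0,0],-1],
  [[12,-2.4,12],[0,0,0],-1],
])

```text
clock: 3.7
eef_pos: [0.4678, 0.0605, 0.1115]
orientation: [-3.141, 0.0, 1.218]
contact_force: [0.4, -1.1, 0.5]
width: 0.003
finger_force: 0.0
```

```bash
python3 m.py w2 .088
```

```text
hub_top 0.74 [360.1 301.9] [0.4779 0.0178 0.088 ]
3.9 [0.46932939 0.06095173 0.11319994] [ 3.13833276e+00 -1.52345423e-03  1.21828163e+00] [0.059923   0.43591328 0.34488814]
```

View pics/w2.png

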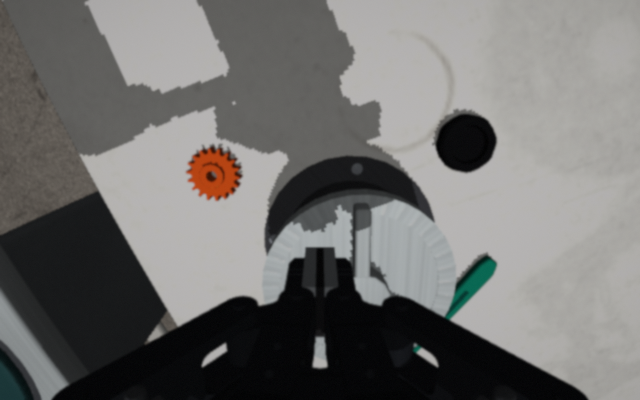

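>>> jog_arm([
  [[0,0,1],[0,0,0],-1],
  [[0,0,2],[0,0,0],-1],
  [[0,0,2.7],[0,0,0],-1],
  [[0,0,3.2],[0,0,0],-1],
  [[0,0,3.2],[0,0,0],-1],
  [[0,0,3.2],[0,0,0],-1],
  [[0,0.3,3.2],[0,0,0],-1],
  [[0,0.5,3.2],[0,0,0],-1],
  [[0,0.6,3.2],[0,0,0],-1],
  [[0,0.6,3.2],[0,0,0],-1],
])

```text
clock: 4.73
eef_pos: [0.4741, 0.059, 0.0797]
orientation: [3.141, -0.0, 1.219]
contact_force: [0.6, 0.1, 0.2]
width: 0.002
finger_force: 0.0
```

>>> jog_arm([
  [[0,0.2,0],[0,0,0],-1],
  [[0,0.4,0],[0,0,0],-1],
  [[0.1,0.74,0],[0,0,5],-1],
  [[0.2,1.08,0],[0,0,10],-1],
  [[0.23,1.43,0],[0,0,15],-1],
  [[0.25,1.78,0],[0,0,20],-1],
  [[0.24,2.14,0],[0,0,25],-1],
  [[0.19,2.49,0],[0,0,30],-1],
  [[0.19,2.49,0],[0,0,30],-1],
  [[0.19,2.49,0],[0,0,30],-1],
])

```text
clock: 5.57
eef_pos: [0.4976, 0.0527, 0.0793]
orientation: [-3.141, -0.001, 0.697]
contact_force: [-0.9, 3.5, 0.6]
width: 0.002
finger_force: 1.6
```

```bash
cat > t.py <<'E'
from h import *
import sys
c=manip.camera('top'); save(c,sys.argv[1])
P={}
for q,z in [('hub_top',.088),('pin_tip',.061),('notch',.068)]:
    for k in manip.tip_of(c,q)[:2]: print(q,round(k['confidence'],2),np.round(np.array(k['position'])*[640,400],1),at_z(c,k['position'],z).round(4))
o=manip.get_obs();print(o['clock'],o['eef_pos'],o['orientation'],o['contact_force'])
E
python3 m.py w3 .088; python3 t.py t3
```

```text
5.7667 [0.49744159 0.05249582 0.07935663] [-3.14154203e+00 -5.86740352e-04  6.96354151e-01] [-0.52425412  4.88417023  0.31922244]
hub_top 0.97 [302.7 226.8] [0.477 0.015 0.088]
pin_tip 0.87 [309.1 247.6] [ 0.4248 -0.0022  0.061 ]
pin_tip 0.47 [301.  225.4] [0.4845 0.0196 0.061 ]
notch 0.59 [314.6 244.8] [ 0.4315 -0.0167  0.068 ]
5.9667 [0.4974195  0.05243899 0.07935602] [-3.14151628e+00 -4.61574192e-04  6.95568995e-01] [0.15454747 4.21798483 0.31895326]
```

View pics/w3.png

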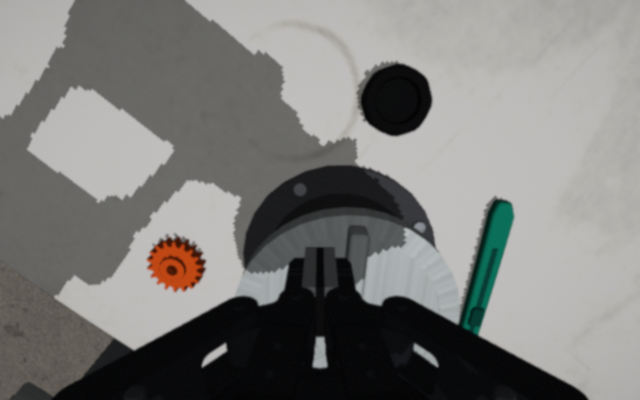

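>>> jog_arm([
  [[0.1,0.27,0],[0,0,4],-1],
  [[0.16,0.54,0],[0,0,8],-1],
  [[0.2,0.82,0],[0,0,12],-1],
  [[0.24,1.1,0],[0,0,16],-1],
  [[0.24,1.1,0],[0,0,16],-1],
  [[0.24,1.1,0],[0,0,16],-1],
  [[0.1,0.8,0],[0,0,16],-1],
  [[0.1,0.6,-1],[0,0,16],-1],
  [[0.1,0.6,-3],[0,0,16],-1],
  [[0.1,0.6,-5],[0,0,16],-1],
])

```text
clock: 6.8
eef_pos: [0.5004, 0.0478, 0.1293]
orientation: [3.142, 0.003, 0.417]
contact_force: [0.9, -0.5, 0.1]
width: -0.001
finger_force: 0.0
```

>>> jog_arm([
  [[0,0,-3],[0,0,0],-1],
  [[-2,0.3,-5],[0,0,0],-1],
  [[-5,0.8,-7],[0,0,0],-1],
  [[-8,1.4,-9],[0,0,0],-1],
  [[-10,1.8,-10],[0,0,0],-1],
  [[-11.5,2,-10],[0,0,0],-1],
  [[-11.5,2,-10],[0,0,0],-1],
  [[-11.5,2,-10],[0,0,0],-1],
  [[-11.5,2,-10],[0,0,0],-1],
  [[-11.5,2,-10],[0,0,0],-1],
])

```text
clock: 7.63
eef_pos: [0.4051, -0.0162, 0.229]
orientation: [-3.141, 0.001, 0.417]
contact_force: [0.1, -0.8, 0.2]
width: 0.001
finger_force: 0.0
```

```bash
python3 m.py w4 .088; python3 - <<'E'
import cv2
a=cv2.imread('pics/w4.png')[0:200,200:440]
cv2.imwrite('pics/w4c.png',cv2.resize(a,None,fx=3,fy=3,interpolation=2))
E
```

```text
hub_top 0.74 [317.9  93.1] [0.4779 0.0178 0.088 ]
pin_tip 0.61 [316.9 157.1] [ 0.4249 -0.0045  0.061 ]
notch 0.75 [309.2 163.3] [4.179e-01 2.000e-04 6.800e-02]
pin_tip r 0.0574 ang -157.2
notch r 0.0625 ang -163.7
7.8333 [ 0.40505086 -0.01618001  0.22879865] [-3.14102031e+00  1.07083101e-03  4.16826850e-01] [-0.02014438  0.21291621 -0.02767402]
```

View pics/w4c.png

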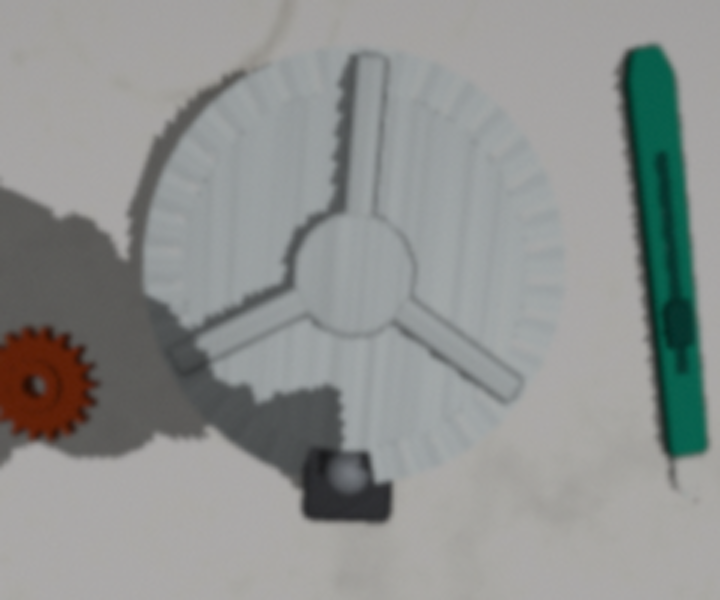

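```bash
python3 - <<'E'
import cv2
a=cv2.imread('pics/w4.png')[135:180,285:345]
a=cv2.convertScaleAbs(a,alpha=1.5)
cv2.imwrite('pics/w4d.png',cv2.resize(a,None,fx=12,fy=12,interpolation=2))
E
```

```text
(no output)
```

View pics/w4d.png

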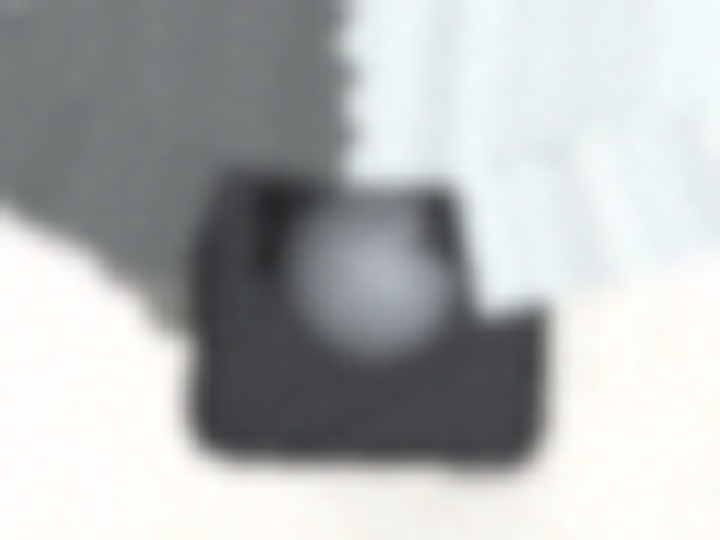

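>>> jog_arm([
  [[3.5,0.8,0],[0,0,3],-1],
  [[7,1.6,1],[0,0,3],-1],
  [[10,2.4,3],[0,0,3],-1],
  [[11.7,2.6,6],[0,0,3],-1],
  [[11.7,2.6,9],[0,0,3],-1],
  [[11.7,2.6,12],[0,0,3],-1],
  [[11.7,2.6,14],[0,0,3],-1],
  [[11.7,2.6,14.9],[0,0,3],-1],
  [[11.7,2.6,14.9],[0,0,3],-1],
  [[11.7,2.6,14.9],[0,0,3],-1],
])

```text
clock: 8.67
eef_pos: [0.5226, 0.0071, 0.0803]
orientation: [-3.141, 0.001, 0.364]
contact_force: [-1.3, -0.0, 1.0]
width: 0.004
finger_force: 0.0
```

>>> jog_arm([
  [[0,-0.1,0],[0,0,0],-1],
  [[0,-0.2,0],[0,0,0],-1],
  [[0,-0.3,0],[0,0,0],-1],
  [[0,-0.4,0],[0,0,0],-1],
  [[0,-0.5,0],[0,0,0],-1],
  [[0,-0.6,0],[0,0,0],-1],
  [[0,-0.7,0],[0,0,0],-1],
  [[0,-0.7,0],[0,0,0],-1],
  [[0,-0.7,0],[0,0,0],-1],
  [[0,-0.7,0],[0,0,0],-1],
])

```text
clock: 9.5
eef_pos: [0.5198, 0.0135, 0.0802]
orientation: [-3.142, 0.0, 0.364]
contact_force: [0.3, 0.1, -0.4]
width: 0.001
finger_force: 0.0
```

```bash
python3 - <<'E'
from h import *
c=manip.camera('wrist'); save(c,'w5')
for q in ['contact_force','finger_force','eef_pos']: print(manip.get_obs()[q])
cv2.imwrite('pics/w5c.png',cv2.resize(c['frame'][150:300,220:440,::-1],None,fx=3,fy=3,interpolation=2))
E
```

```text
[-0.94617809  0.15632097 -0.47333066]
0.0
[0.51985963 0.01349983 0.08020108]
```

View pics/w5c.png

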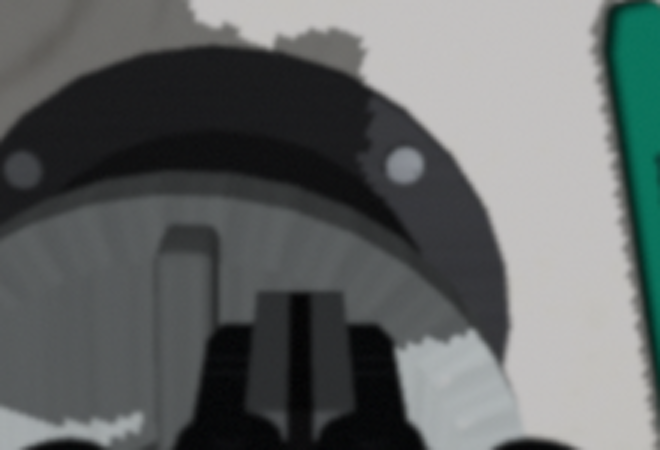

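>>> jog_arm([
  [[0,-0.1,0],[0,0,0],-1],
  [[0,-0.2,0],[0,0,0],-1],
  [[0,-0.3,0],[0,0,0],-1],
  [[0,-0.35,0],[0,0,0],-1],
  [[0,-0.4,0],[0,0,0],-1],
  [[0,-0.4,0],[0,0,0],-1],
  [[0,-0.4,0],[0,0,0],-1],
  [[0,-0.4,0],[0,0,0],-1],
  [[0,-0.4,0],[0,0,0],-1],
  [[0,-0.4,0],[0,0,0],-1],
])

```text
clock: 10.38
eef_pos: [0.5187, 0.0172, 0.0804]
orientation: [3.141, -0.0, 0.364]
contact_force: [2.6, -2.5, -0.9]
width: 0.002
finger_force: 1.5
```

>>> jog_arm([
  [[0,-0.03,0],[0,0,0],-1],
  [[0,-0.06,0],[0,0,0],-1],
  [[0,-0.1,0],[0,0,0],-1],
  [[0,-0.1,0],[0,0,0],-1],
  [[0,-0.1,0],[0,0,0],-1],
  [[0,-0.1,0],[0,0,0],-1],
  [[0,-0.1,0],[0,0,0],-1],
  [[0,-0.1,0],[0,0,0],-1],
  [[0,-0.1,0],[0,0,0],-1],
  [[0,-0.1,0],[0,0,0],-1],
])

```text
clock: 11.22
eef_pos: [0.5183, 0.0183, 0.0804]
orientation: [3.142, -0.0, 0.364]
contact_force: [3.1, -2.9, -0.6]
width: -0.005
finger_force: 1.6
```

>>> jog_arm([
  [[0,0.4,0],[0,0,0],-1],
  [[0,0.6,-1],[0,0,0],-1],
  [[0,0.6,-4],[0,0,0],-1],
  [[-2,0.3,-7],[0,0,0],-1],
  [[-5,0,-10],[0,0,0],-1],
  [[-8,-0.4,-13],[0,0,0],-1],
  [[-11,-0.8,-14.9],[0,0,0],-1],
  [[-11.8,-0.9,-14.9],[0,0,0],-1],
  [[-11.8,-0.9,-14.9],[0,0,0],-1],
  [[-11.8,-0.9,-14.9],[0,0,0],-1],
])

```text
clock: 12.05
eef_pos: [0.4044, -0.0152, 0.2292]
orientation: [-3.141, -0.001, 0.363]
contact_force: [0.6, 0.2, -0.1]
width: 0.004
finger_force: 0.0
```

```bash
python3 m.py w6 .088; python3 - <<'E'
import cv2
a=cv2.imread('pics/w6.png')[135:180,285:345]
a=cv2.convertScaleAbs(a,alpha=1.5)
cv2.imwrite('pics/w6d.png',cv2.resize(a,None,fx=12,fy=12,interpolation=2))
E
```

```text
hub_top 0.84 [315.3  92.2] [0.4789 0.0172 0.088 ]
pin_tip 0.63 [313.7 158.7] [ 0.4224 -0.0021  0.061 ]
notch 0.65 [317.5 165.3] [ 0.419  -0.0072  0.068 ]
pin_tip r 0.0597 ang -161.2
notch r 0.0646 ang -157.8
12.25 [ 0.40463362 -0.01504062  0.22792981] [-3.14006730e+00  2.49954357e-03  3.63997466e-01] [ 0.33852602 -0.35449071 -0.56450419]
```

View pics/w6d.png

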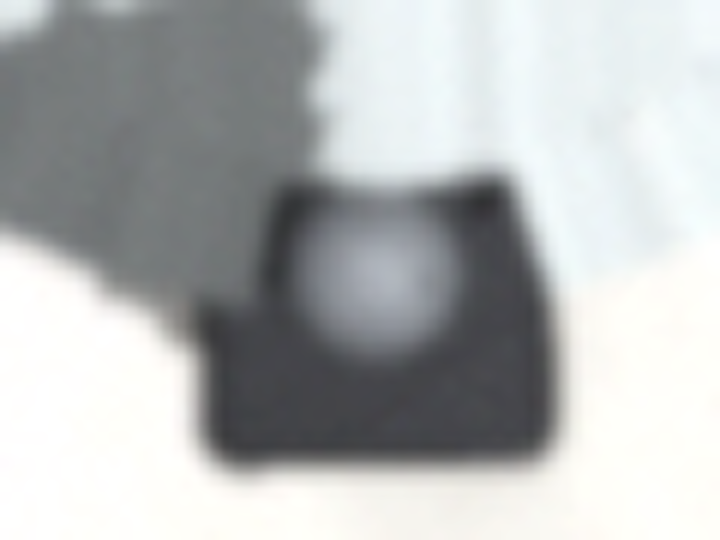

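>>> jog_arm([
  [[3,-0.1,0],[0,0,0],-1],
  [[6,-0.2,2],[0,0,0],-1],
  [[8,-0.3,5],[0,0,0],-1],
  [[8,-0.3,8],[0,0,0],-1],
  [[8,-0.3,11],[0,0,0],-1],
  [[8,-0.3,12.5],[0,0,0],-1],
  [[8,-0.3,13.3],[0,0,0],-1],
  [[8,-0.3,13.5],[0,0,0],-1],
  [[8,-0.3,13.5],[0,0,0],-1],
  [[8,-0.3,13.5],[0,0,0],-1],
])

```text
clock: 13.08
eef_pos: [0.4795, 0.0159, 0.0952]
orientation: [3.141, -0.001, 0.364]
contact_force: [0.1, 0.2, -0.4]
width: 0.002
finger_force: 0.0
```

>>> jog_arm([
  [[0,0,0.2],[0,0,0],-1],
  [[0,0,0.4],[0,0,0],-1],
  [[0,0,0.55],[0,0,0],-1],
  [[0,0,0.7],[0,0,0],-1],
  [[0,0,0.8],[0,0,0],-1],
  [[0,0,0.9],[0,0,0],-1],
  [[0,0,1.0],[0,0,0],-1],
  [[0,0,1.0],[0,0,0],-1],
  [[0,0,1.0],[0,0,0],-1],
  [[0,0,1.0],[0,0,0],-1],
])

```text
clock: 13.92
eef_pos: [0.4787, 0.0159, 0.0845]
orientation: [3.141, -0.001, 0.364]
contact_force: [2.0, 0.0, 1.4]
width: -0.002
finger_force: 0.8
```

>>> jog_arm([
  [[0,0,0.1],[0,0,0],-1],
  [[0,0,0.2],[0,0,0],-1],
  [[0,0,0.3],[0,0,0],-1],
  [[0,0,0.4],[0,0,0],-1],
  [[0,0,0.5],[0,0,0],-1],
  [[0,0,0.6],[0,0,0],-1],
  [[0,0,0.6],[0,0,0],-1],
  [[0,0,0.6],[0,0,0],-1],
  [[0,0,0.6],[0,0,0],-1],
  [[0,0,0.6],[0,0,0],-1],
])

```text
clock: 14.75
eef_pos: [0.4781, 0.016, 0.0781]
orientation: [-3.141, 0.0, 0.364]
contact_force: [1.6, -0.5, 0.2]
width: -0.004
finger_force: 0.7
```

>>> jog_arm([
  [[0,0,0.05],[0,0,0],-1],
  [[0,0,0.1],[0,0,0],-1],
  [[0,0,0.15],[0,0,0],-1],
  [[0,0,0.15],[0,0,0],-1],
  [[0,0,0.15],[0,0,0],-1],
  [[0,0,0.15],[0,0,0],-1],
  [[0,0,0.15],[0,0,0],-1],
  [[0,0,0.15],[0,0,0],-1],
  [[0,0,0.15],[0,0,0],-1],
  [[0,0,0.15],[0,0,0],-1],
])

```text
clock: 15.58
eef_pos: [0.4782, 0.0159, 0.0779]
orientation: [-3.141, 0.001, 0.364]
contact_force: [-3.9, -0.3, 11.0]
width: 0.004
finger_force: 5.3
```

Hard stop at 0.0779 with 11 N: seated. A bit more, then retreat and check.

>>> jog_arm([
  [[0,0,0.05],[0,0,0],-1],
  [[0,0,0.1],[0,0,0],-1],
  [[0,0,0.1],[0,0,0],-1],
  [[0,0,0.1],[0,0,0],-1],
  [[0,0,-0.5],[0,0,0],-1],
  [[0,0,-3],[0,0,0],-1],
  [[0,0,-6],[0,0,0],-1],
  [[-4,0,-10],[0,0,0],-1],
  [[-7,0,-14],[0,0,0],-1],
  [[-8,0,-15],[0,0,0],-1],
])

```text
clock: 16.42
eef_pos: [0.4017, -0.0126, 0.2276]
orientation: [-3.141, 0.002, 0.364]
contact_force: [1.6, -0.9, 0.5]
width: 0.001
finger_force: 0.0
```

>>> jog_arm([
  [[0,0,0],[0,0,0],-1],
  [[0,0,0],[0,0,0],-1],
  [[0,0,0],[0,0,0],-1],
  [[0,0,0],[0,0,0],-1],
  [[0,0,0],[0,0,0],-1],
  [[0,0,0],[0,0,0],-1],
  [[0,0,0],[0,0,0],-1],
  [[0,0,0],[0,0,0],-1],
  [[0,0,0],[0,0,0],-1],
  [[0,0,0],[0,0,0],-1],
])

```text
clock: 17.25
eef_pos: [0.4036, -0.0125, 0.2266]
orientation: [-3.141, 0.0, 0.364]
contact_force: [0.4, 0.1, 0.6]
width: 0.0
finger_force: 0.0
```

```bash
python3 m.py w7 .078; python3 - <<'E'
import cv2
a=cv2.imread('pics/w7.png')[0:200,200:440]
cv2.imwrite('pics/w7c.png',cv2.resize(a,None,fx=3,fy=3,interpolation=2))
E
```

```text
hub_top 0.63 [317.2  91.3] [0.4792 0.0188 0.078 ]
pin_tip 0.66 [316.7 158.7] [ 0.4229 -0.0019  0.061 ]
notch 0.63 [321.7 160.9] [ 0.4221 -0.0073  0.058 ]
pin_tip r 0.06 ang -159.8
notch r 0.0628 ang -155.5
17.45 [ 0.40360521 -0.01255368  0.22683779] [ 3.14153212e+00 -9.91503978e-05  3.63600607e-01] [-0.12379805 -0.49479672  0.546872  ]
```

View pics/w7c.png

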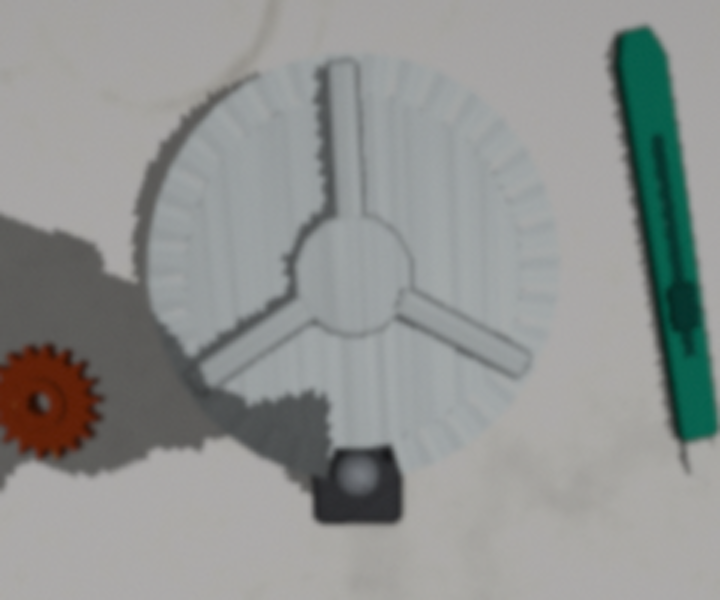

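The picture shows the pin at (357,472) inside the notch, which spans about 330 to 395. The cover is down and the arm is clear of it.

```bash
python3 -c "
from rig import manip
print(manip.finish_job())"
```

```text
the job is handed in; nothing more can be done
None
```

I turned the cover until its notch stood over the pin and pressed it fully home (hub top stopped hard at about 78 mm, with 11 N). The fingers are clear of everything, and the job was handed in at about 17.5 s.

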